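# Set the stock tags of the jeweller's parts bins

## Task

Each of the four parts bins on the board has a hinged wooden flip tag standing in front of it, on the robot's side. With a fingertip, gently push over whichever tags are wrong, so that the tags of the two bins filled to the rim lean towards their bins with the round-disc face up, and the tags of the empty and the nearly empty bin lean away from their bins with the straight-bar face up. Do not pinch the tags or push them hard, and leave the bins, the tape roll, the jar and the screwdriver where they are.

Things in the scene. Friction and masses are not known exactly. Their poses are not given: they have to be found in the camera images.
- stand1: fixed dark steel foot of one flip tag (36 x 50 mm, 54 mm tall), standing on the 12 mm thick wooden board in front of one bin; origin at the centre of its underside, on the board's top, 12 mm above the bench; its +x axis points towards its bin, z up; the tag's hinge axis is level, along the stand's y axis, 48 mm above the origin. The four stands stand in a row along their y axis, 90 mm apart, in random order
- tag1 (a joint): flip tag of stand1, in rad: a wooden plate 56 mm wide (along y), 5 mm thick, its free edge 56 mm from the hinge, 55 g. 0 = upright; positive leans towards the bin (stand's +x), with the round-disc face upward (FULL); negative leans away from the bin (-x), with the straight-bar face upward (REORDER). It swings freely and falls by its weight from upright to a stop at +0.65 or -0.65; at a stop its free edge is 34 mm from the hinge horizontally and 45 mm above it
- tag1_disc (a point): raised dark steel disc, 34 mm across and 3 mm thick, in the middle of that face of tag1 which is turned away from the bin when the tag is upright; point at the centre of the disc's surface, 34 mm from the hinge
- tag1_bar (a point): raised dark steel bar, 44 x 12 mm and 3 mm thick, across the middle of the other face of tag1, which is turned to the bin when the tag is upright; point at the centre of the bar's surface, 34 mm from the hinge
- stand2: fixed dark steel foot of one flip tag (36 x 50 mm, 54 mm tall), standing on the 12 mm thick wooden board in front of one bin; origin at the centre of its underside, on the board's top, 12 mm above the bench; its +x axis points towards its bin, z up; the tag's hinge axis is level, along the stand's y axis, 48 mm above the origin. The four stands stand in a row along their y axis, 90 mm apart, in random order
- tag2 (a joint): flip tag of stand2, in rad: a wooden plate 56 mm wide (along y), 5 mm thick, its free edge 56 mm from the hinge, 55 g. 0 = upright; positive leans towards the bin (stand's +x), with the round-disc face upward (FULL); negative leans away from the bin (-x), with the straight-bar face upward (REORDER). It swings freely and falls by its weight from upright to a stop at +0.65 or -0.65; at a stop its free edge is 34 mm from the hinge horizontally and 45 mm above it
- tag2_disc (a point): raised dark steel disc, 34 mm across and 3 mm thick, in the middle of that face of tag2 which is turned away from the bin when the tag is upright; point at the centre of the disc's surface, 34 mm from the hinge
- tag2_bar (a point): raised dark steel bar, 44 x 12 mm and 3 mm thick, across the middle of the other face of tag2, which is turned to the bin when the tag is upright; point at the centre of the bar's surface, 34 mm from the hinge
- stand3: fixed dark steel foot of one flip tag (36 x 50 mm, 54 mm tall), standing on the 12 mm thick wooden board in front of one bin; origin at the centre of its underside, on the board's top, 12 mm above the bench; its +x axis points towards its bin, z up; the tag's hinge axis is level, along the stand's y axis, 48 mm above the origin. The four stands stand in a row along their y axis, 90 mm apart, in random order
- tag3 (a joint): flip tag of stand3, in rad: a wooden plate 56 mm wide (along y), 5 mm thick, its free edge 56 mm from the hinge, 55 g. 0 = upright; positive leans towards the bin (stand's +x), with the round-disc face upward (FULL); negative leans away from the bin (-x), with the straight-bar face upward (REORDER). It swings freely and falls by its weight from upright to a stop at +0.65 or -0.65; at a stop its free edge is 34 mm from the hinge horizontally and 45 mm above it
- tag3_disc (a point): raised dark steel disc, 34 mm across and 3 mm thick, in the middle of that face of tag3 which is turned away from the bin when the tag is upright; point at the centre of the disc's surface, 34 mm from the hinge
- tag3_bar (a point): raised dark steel bar, 44 x 12 mm and 3 mm thick, across the middle of the other face of tag3, which is turned to the bin when the tag is upright; point at the centre of the bar's surface, 34 mm from the hinge
- stand4: fixed dark steel foot of one flip tag (36 x 50 mm, 54 mm tall), standing on the 12 mm thick wooden board in front of one bin; origin at the centre of its underside, on the board's top, 12 mm above the bench; its +x axis points towards its bin, z up; the tag's hinge axis is level, along the stand's y axis, 48 mm above the origin. The four stands stand in a row along their y axis, 90 mm apart, in random order
- tag4 (a joint): flip tag of stand4, in rad: a wooden plate 56 mm wide (along y), 5 mm thick, its free edge 56 mm from the hinge, 55 g. 0 = upright; positive leans towards the bin (stand's +x), with the round-disc face upward (FULL); negative leans away from the bin (-x), with the straight-bar face upward (REORDER). It swings freely and falls by its weight from upright to a stop at +0.65 or -0.65; at a stop its free edge is 34 mm from the hinge horizontally and 45 mm above it
- tag4_disc (a point): raised dark steel disc, 34 mm across and 3 mm thick, in the middle of that face of tag4 which is turned away from the bin when the tag is upright; point at the centre of the disc's surface, 34 mm from the hinge
- tag4_bar (a point): raised dark steel bar, 44 x 12 mm and 3 mm thick, across the middle of the other face of tag4, which is turned to the bin when the tag is upright; point at the centre of the bar's surface, 34 mm from the hinge
- bin_full_a: a grey plastic tray filled to the rim with small turned wooden knobs; loose, 100 mm deep (x), 74 mm wide (y), 35 mm high, contents at most 3 mm above the rim; origin at the centre of its underside, on the board. Its tag is the one whose stand is nearest: about 105 mm from this origin, in the bin's -x direction
- bin_full_b: a grey plastic tray filled to the rim with steel ring blanks; loose, 100 mm deep (x), 74 mm wide (y), 35 mm high, contents at most 3 mm above the rim; origin at the centre of its underside, on the board. Its tag is the one whose stand is nearest: about 105 mm from this origin, in the bin's -x direction
- bin_low: the same grey plastic tray with only two wooden knobs lying on its floor (not full); loose, 100 mm deep (x), 74 mm wide (y), 35 mm high, contents at most 3 mm above the rim; origin at the centre of its underside, on the board. Its tag is the one whose stand is nearest: about 105 mm from this origin, in the bin's -x direction
- bin_empty: the same grey plastic tray, empty; loose, 100 mm deep (x), 74 mm wide (y), 35 mm high, contents at most 3 mm above the rim; origin at the centre of its underside, on the board. Its tag is the one whose stand is nearest: about 105 mm from this origin, in the bin's -x direction
- tape: bystander: loose roll of paper tape lying flat, 80 mm across, 24 mm high; origin at the centre of its underside
- jar: bystander: loose closed glass jar, 60 mm across, 75 mm high; origin at the centre of its underside
- driver: bystander: loose screwdriver lying on the bench, under 35 mm high; its x axis points along the blade
Things that resemble listed ones, but are neither listed nor needed, are in the scene too. Leave any turquoise look-alike of the bin_full_b alone. Leave any green look-alike of the bin_full_a alone.

How it is judged:
By the outcome, as a careful person would: the job done as asked, in the order asked, and still so for the second after the job is handed in, with the robot touching nothing.
It also fails if it takes over 54 s, if anything falls off the work surface, if the arm or the gripper's body presses on something with over 40 N, if the wrist force passes 120 N, or if a joint passes its speed limit or range.

## Robot

A 7-joint arm with a two-finger parallel gripper is mounted at the origin on the work surface. World frame = base frame: x ahead of the robot, y to its left, z up, the work surface at z = 0. Lengths are in m, angles in rad, forces in N, time in s.
With the tool pointing down it reaches from about 0.425 to 0.875 m from the base axis. Payload 4.7 kg.
Tool frame: the origin (TCP) lies on the centre line of the jaws, within the pads' length; the fingertips stand 14 mm ahead of it and the grasp point (between the pads) lies 5 mm behind it; z points along the fingers, y is the line along which they close (so a half turn about z gives the same grasp; the last joint's range is limited). The gripper opens to 87 mm and grips with 3 to 60 N. Pads are 19 mm wide; open, the fingers measure 117 mm over their backs; the gripper's body (75 mm by 190 mm) begins 51 mm behind the grasp point.
Start: joints at [1.341, 0.321, -0.07, 1.45, 0.023, 1.371, -0.057], TCP at [0.157, -0.631, 0.237] pointing down, gripper open.
Joint ranges: [-2.86, 2.86], [-0.3, 2.09], [-1.38, 1.24], [0.06, 2.45], [-1.56, 4.7], [0.09, 2.05], [-2.69, 2.69]. Speed limits (rad/s): [2.57, 2.57, 3.14, 3.14, 3.14, 3.14, 3.14].

## Interface

Orientations are given as a rotation vector (axis times angle).
In Python, from bench import * gives the robot as it stands.
- The arm moves only by the shell command python3 -m jog 'ROWS' [FORCE]. ROWS is JSON, a list of rows, each an object of numbers: "claw": the finger opening in mm, from 0 to 87; "dx", "dy", "dz": the shift along the tool's x, y, z in mm; "spin": the turn about the tool's z in degrees. In form: [{"claw": .., "dx": .., "dy": .., "dz": .., "spin": ..}, ...]. A call has 1 to 20 rows; each row is the pose to reach, as a shift and turn from the pose commanded when the call began, along the tool's axes at that moment; what a row does not reach only later rows make up. A row lasts 1/12 s, in which the tool goes at most 41.7 mm and 7.16 degrees, less where a joint would pass 70% of its speed; a pose out of reach is approached as far as the arm can. A call with a gripper value outside its range is refused whole. The fingers move at their own pace and stop on an object; FORCE is the grip in N (left out, the last holds). Time passes only in rows, so rows that repeat a pose let the fingers close. It gives the time, the measured TCP pose, the force, the opening and the grip force at its end, in the units of the state.
- get_state(): the state, without advancing time (a new reading comes with each control period).
- get_image(name): name is "side" or "top"; returns a dict with "frame" (420x560x3 uint8, red, green, blue), "depth" (420x560 float32, m along the optical axis (not along the pixel's ray), 0 where there is no reading), "K" (3x3 intrinsics, pixels), "T" (4x4, takes a point from camera to world coordinates). Camera axes: x right, y down, z forward; pixel columns grow to the right and rows downward; lengths in m; the calibration is good to about 2 mm. A picture is of the moment at which its call begins.
- close_job(): hands the job in; it is judged then, once.
The state is a dict: "time": time; "joint_positions": joint angles; "qd": joint speeds; "joint_torque": joint torques, N m; "position": TCP position; "tool_rot": TCP orientation; "ft_force": force on the tool from outside, world axes, zero at the start; "torque": the same for the moment, N m; "grip_width": opening from 0.0 (shut) to 1.0 (fully open); "grip_force": force on a finger pad.
Only numpy, scipy, OpenCV 4.12 (cv2) and the standard library are available. Lean on these libraries where they do the work, as an engineer would, in place of code of your own. Each camera call takes 0.05 s, during which the arm holds its last target. There are 200 camera calls.

## Working session

There is one attempt and no reset: what is moved stays moved. The work goes in short steps, Python scripts to look and compute and a shell command to move; the robot and the scene stay as the last step left them, time stands still between calls to the robot, and variables do not carry over. Pictures are saved under pics/ and viewed, at most 10 in all, crops included, and the job is handed in when it is done.

```bash
mkdir -p pics
cat > h.py <<'E'
from bench import *
import numpy as np, cv2
def snap(n,f,crop=None,s=1):
    d=get_image(n); im=cv2.cvtColor(d["frame"],cv2.COLOR_RGB2BGR)
    np.savez('pics/'+f+'.npz',**d)
    if crop: a,b,c,e=crop; im=im[b:e,a:c]
    cv2.imwrite(f'pics/{f}.png',cv2.resize(im,None,fx=s,fy=s,interpolation=cv2.INTER_CUBIC)); return d
def w(d,u,v,r=1):
    p=d["depth"][v-r:v+r+1,u-r:u+r+1]; z=np.median(p[p>0]); K=d["K"]
    return (d["T"]@[(u-K[0,2])*z/K[0,0],(v-K[1,2])*z/K[1,1],z,1])[:3].round(4)
E
python3 - <<'E'
from h import *
for n in("top","side"): d=snap(n,n+"0",s=1.4); print(d["T"].round(3).tolist())
s=get_state();print(s["time"],s["position"],s["tool_rot"],s["grip_width"])
E
```

```text
[[0.002, -0.981, 0.193, 0.328], [-1.0, -0.003, -0.008, 0.044], [0.009, -0.193, -0.981, 1.091], [0.0, 0.0, 0.0, 1.0]]
[[0.794, -0.4, 0.458, 0.146], [-0.608, -0.52, 0.6, -0.482], [-0.002, -0.755, -0.656, 0.621], [0.0, 0.0, 0.0, 1.0]]
0.1 [ 0.15676433 -0.63032797  0.23555421] [-3.11657186e+00 -3.81873277e-01  4.92252774e-04] 0.9975312641972031
```

View pics/top0.png

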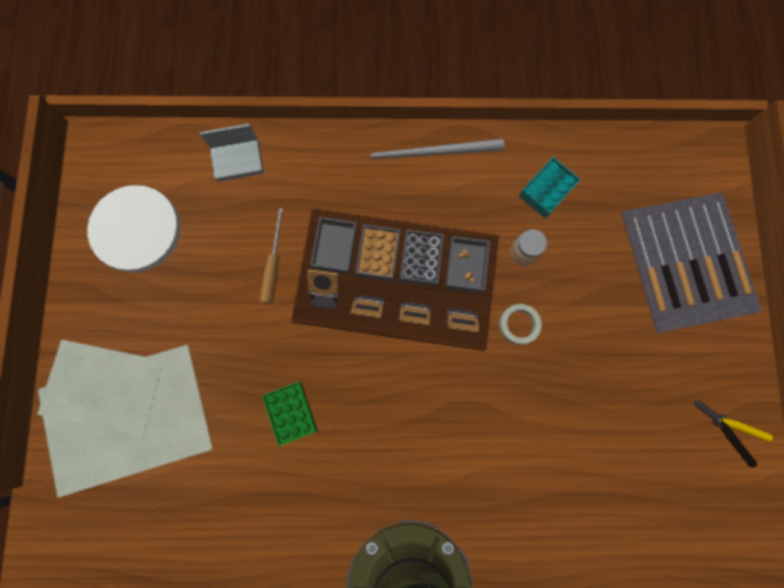

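View pics/side0.png

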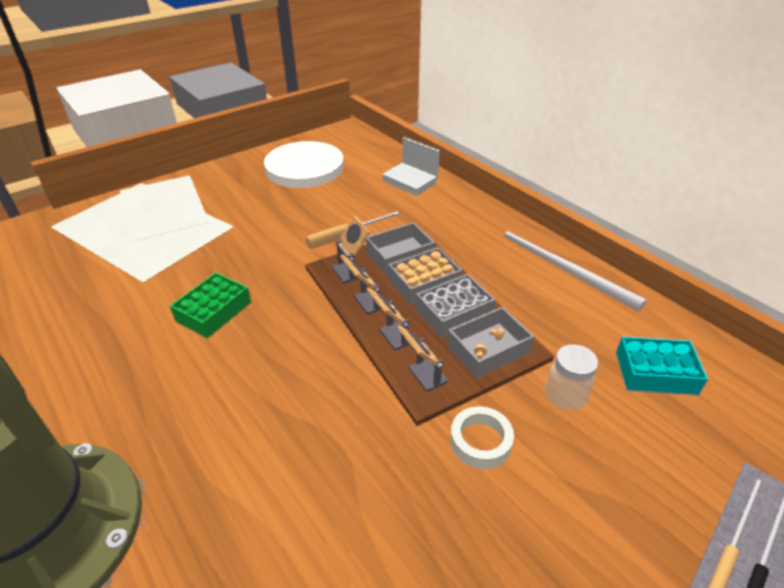

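Top picture at 1.4x, bins from left to right: empty (332,243), wooden knobs (378,252), rings (423,257), two knobs (467,263). The tags are at (322,283) with the disc up, and at (367,307), (415,314) and (463,321) with bars up. Possible mix-ups are the turquoise tray (549,187) and the green tray (290,413), neither needed. The wrong tags seem to be the empty bin's, the knobs bin's and the rings bin's. I'll check this in a close crop and measure.

Run:
```python
from h import *
d=snap("top","crop1",(200,140,370,260),4.5)
# height map points on the board region, in world
K=d["K"];v,u=np.mgrid[140:260,200:370];z=d["depth"][140:260,200:370]
P=np.stack([(u-K[0,2])*z/K[0,0],(v-K[1,2])*z/K[1,1],z,np.ones_like(z)],-1)@d["T"].T
for a,b in((230,201),(262,219),(296,224),(330,229),(237,174),(270,180),(302,183),(333,188),(222,150),(355,168),(209,230),(347,249)):print((a,b),w(d,a,b,0))
m=(P[...,2]>.085)&(P[...,2]<.13)&(v>185)
n,l,st,c=cv2.connectedComponentsWithStats(m.astype(np.uint8))
for i in range(1,n):
    if st[i,4]>15:
        q=P[l==i];print(st[i],q[:,:3].mean(0).round(4),q[:,:3].min(0).round(3),q[:,:3].max(0).round(3))
```

```text
(230, 201) [0.5515 0.1643 0.0929]
(262, 219) [0.5042 0.0805 0.0929]
(296, 224) [ 0.4916 -0.0074  0.0915]
(330, 229) [ 0.4788 -0.095   0.0913]
(237, 174) [0.6481 0.1559 0.0139]
(270, 180) [0.6218 0.0613 0.0459]
(302, 183) [ 0.6167 -0.0278  0.0346]
(333, 188) [ 0.6081 -0.1171  0.0135]
(222, 150) [0.7236 0.2023 0.0034]
(355, 168) [ 0.6676 -0.1818  0.0132]
(209, 230) [0.4882 0.2316 0.0035]
(347, 249) [ 0.4363 -0.1536  0.0013]
[ 20  52  22  14 215] [0.5578 0.1632 0.0973] [0.543 0.135 0.085] [0.574 0.191 0.109]
[ 50  77  23  10 158] [0.4966 0.0813 0.0977] [0.484 0.055 0.085] [0.511 0.111 0.109]
[ 85  82  22  10 160] [ 0.484  -0.007   0.0975] [ 0.471 -0.034  0.085] [0.498 0.021 0.109]
[120  87  22  10 167] [ 0.4713 -0.0957  0.0973] [ 0.459 -0.124  0.085] [ 0.485 -0.068  0.11 ]
```

View pics/crop1.png

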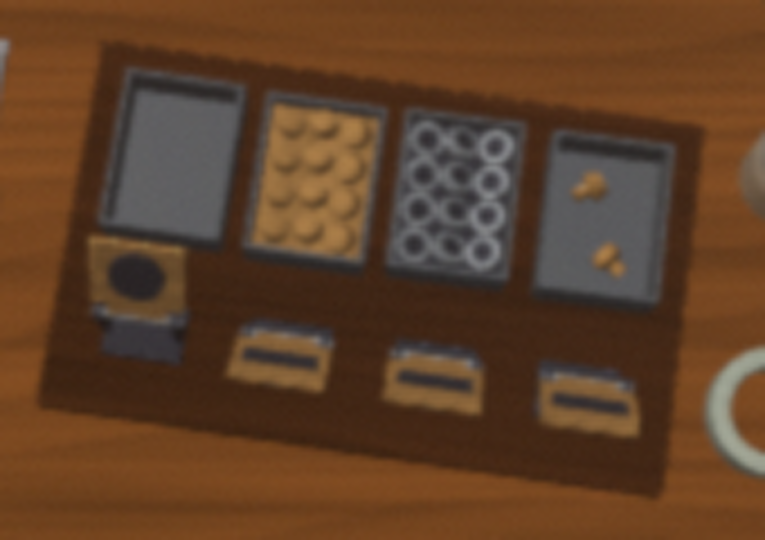

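The crop confirms it: (135,275) has the disc up in front of the empty bin (wrong). (280,358) and (435,380) have bars up in front of the full bins (wrong). (590,405) has the bar up in front of the low bin (correct). The stand yaw is about -8°. Estimated hinges: tag A (0.532,0.167), tag B (0.522,0.078), tag C (0.510,-0.011), all at z=0.060.

Next I'll close the fingers and go above the approach point for tag B.

```bash
python3 -m jog '[{"claw":0,"dx":335,"dy":-134,"dz":0,"spin":22},{"claw":0,"dx":335,"dy":-134,"dz":0,"spin":22},{"claw":0,"dx":335,"dy":-134,"dz":0,"spin":22},{"claw":0,"dx":335,"dy":-134,"dz":0,"spin":22},{"claw":0,"dx":335,"dy":-134,"dz":0,"spin":22},{"claw":0,"dx":335,"dy":-134,"dz":0,"spin":22},{"claw":0,"dx":335,"dy":-134,"dz":0,"spin":22},{"claw":0,"dx":335,"dy":-134,"dz":0,"spin":22},{"claw":0,"dx":335,"dy":-134,"dz":0,"spin":22},{"claw":0,"dx":469,"dy":-622,"dz":0,"spin":22},{"claw":0,"dx":469,"dy":-622,"dz":0,"spin":22},{"claw":0,"dx":469,"dy":-622,"dz":0,"spin":22},{"claw":0,"dx":469,"dy":-622,"dz":0,"spin":22},{"claw":0,"dx":469,"dy":-622,"dz":0,"spin":22},{"claw":0,"dx":469,"dy":-622,"dz":0,"spin":22},{"claw":0,"dx":469,"dy":-622,"dz":0,"spin":22},{"claw":0,"dx":469,"dy":-622,"dz":0,"spin":22},{"claw":0,"dx":469,"dy":-622,"dz":0,"spin":22},{"claw":0,"dx":469,"dy":-622,"dz":0,"spin":22},{"claw":0,"dx":469,"dy":-622,"dz":0,"spin":22}]' 5
```

```text
time: 1.82
position: [0.4601, 0.0402, 0.2365]
tool_rot: [3.133, -0.22, 0.001]
ft_force: [1.4, -0.5, -0.5]
grip_width: 0.008
grip_force: 0.0
```

```bash
python3 -m jog '[{"claw":0,"dx":0,"dy":0,"dz":0,"spin":0},{"claw":0,"dx":0,"dy":0,"dz":0,"spin":0},{"claw":0,"dx":0,"dy":0,"dz":0,"spin":0}]'
cat >> h.py <<'E'
from scipy.spatial.transform import Rotation
def go(*p):
    s=get_state(); print(s["time"],s["position"],"shift mm",(Rotation.from_rotvec(s["tool_rot"]).inv().apply(np.array(p)-s["position"])*1e3).round(1))
E
python3 - <<'E'
from h import *
x=np.array([.99,-.1415])
for h in ((.522,.078),(.510,-.011)):
    for k in (-.062,.001): go(*(np.array(h)+k*x),.106)
E
```

```text
time: 2.07
position: [0.4605, 0.0377, 0.2363]
tool_rot: [3.133, -0.22, -0.001]
ft_force: [-1.4, -1.2, 0.1]
grip_width: 0.002
grip_force: 0.0
2.0667 [0.4605495  0.03766083 0.23634858] shift mm [ -6.8 -48.8 130.3]
2.0667 [0.4605495  0.03766083 0.23634858] shift mm [ 56.3 -48.6 130.3]
2.0667 [0.4605495  0.03766083 0.23634858] shift mm [ -6.2  41.  130.4]
2.0667 [0.4605495  0.03766083 0.23634858] shift mm [ 56.8  41.2 130.4]
```

```bash
python3 -m jog '[{"claw":0,"dx":-9,"dy":-49,"dz":0,"spin":0},{"claw":0,"dx":-9,"dy":-49,"dz":0,"spin":0},{"claw":0,"dx":-9,"dy":-49,"dz":40,"spin":0},{"claw":0,"dx":-9,"dy":-49,"dz":80,"spin":0},{"claw":0,"dx":-9,"dy":-49,"dz":110,"spin":0},{"claw":0,"dx":-9,"dy":-49,"dz":130,"spin":0},{"claw":0,"dx":-9,"dy":-49,"dz":130,"spin":0},{"claw":0,"dx":-9,"dy":-49,"dz":130,"spin":0}]'
python3 - <<'E'
from h import *
snap("side","s1",(200,130,400,290),4)
go(.522-.062*.99,.078+.062*.1415,.106)
E
```

```text
time: 2.73
position: [0.4581, 0.0867, 0.1059]
tool_rot: [3.134, -0.223, -0.004]
ft_force: [-0.2, -0.3, 0.3]
grip_width: 0.006
grip_force: 0.0
2.7833 [0.45938326 0.08714951 0.10725802] shift mm [1.3 0.2 1.3]
```

View pics/s1.png

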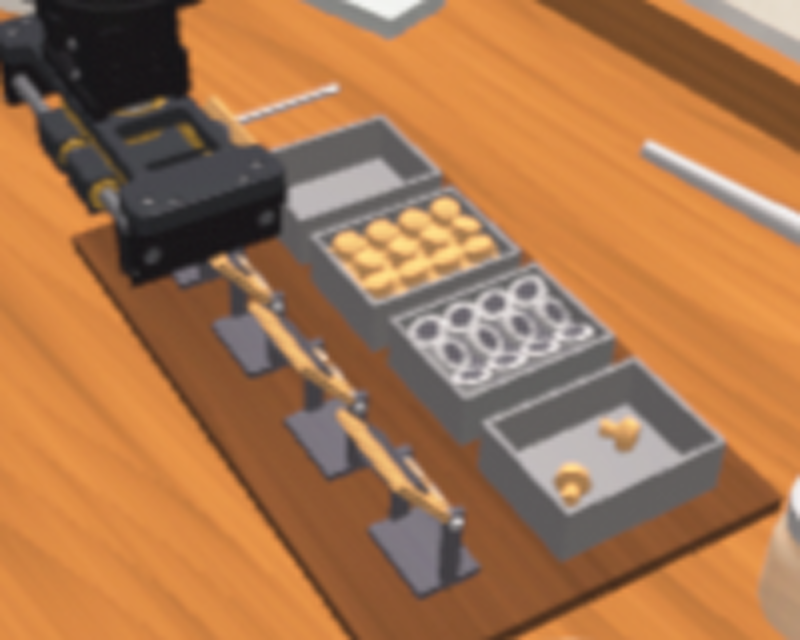

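The gripper (200,200) stands behind tag B, clear of its neighbours, so I'll push slowly towards the bin and then back off.

```bash
python3 -m jog '[{"claw":0,"dx":6,"dy":0,"dz":0,"spin":0},{"claw":0,"dx":11,"dy":0,"dz":0,"spin":0},{"claw":0,"dx":15,"dy":0,"dz":0,"spin":0},{"claw":0,"dx":19,"dy":0,"dz":0,"spin":0},{"claw":0,"dx":23,"dy":0,"dz":0,"spin":0},{"claw":0,"dx":27,"dy":0,"dz":0,"spin":0},{"claw":0,"dx":31,"dy":0,"dz":0,"spin":0},{"claw":0,"dx":35,"dy":0,"dz":0,"spin":0},{"claw":0,"dx":39,"dy":0,"dz":0,"spin":0},{"claw":0,"dx":43,"dy":0,"dz":0,"spin":0},{"claw":0,"dx":47,"dy":0,"dz":0,"spin":0},{"claw":0,"dx":51,"dy":0,"dz":0,"spin":0},{"claw":0,"dx":55,"dy":0,"dz":0,"spin":0},{"claw":0,"dx":59,"dy":0,"dz":0,"spin":0},{"claw":0,"dx":62,"dy":0,"dz":0,"spin":0},{"claw":0,"dx":62,"dy":0,"dz":0,"spin":0}]'
python3 -m jog '[{"claw":0,"dx":-30,"dy":0,"dz":0,"spin":0},{"claw":0,"dx":-62,"dy":0,"dz":0,"spin":0},{"claw":0,"dx":-62,"dy":0,"dz":0,"spin":0},{"claw":0,"dx":-62,"dy":45,"dz":0,"spin":0},{"claw":0,"dx":-62,"dy":90,"dz":0,"spin":0},{"claw":0,"dx":-62,"dy":90,"dz":0,"spin":0},{"claw":0,"dx":-62,"dy":90,"dz":0,"spin":0}]'
python3 - <<'E'
from h import *
snap("side","s2",(200,130,400,290),4)
go(.510-.062*.99,-.011+.062*.1415,.106)
E
```

```text
time: 4.12
position: [0.5207, 0.0793, 0.1065]
tool_rot: [-3.134, 0.221, -0.0]
ft_force: [0.8, -1.1, 0.5]
grip_width: 0.004
grip_force: 0.0
time: 4.7
position: [0.4455, -0.0044, 0.1065]
tool_rot: [3.132, -0.229, -0.0]
ft_force: [0.8, 1.2, 0.5]
grip_width: 0.006
grip_force: 0.0
4.75 [ 0.44597069 -0.00201946  0.10661732] shift mm [ 2.7 -0.2  0.6]
```

View pics/s2.png

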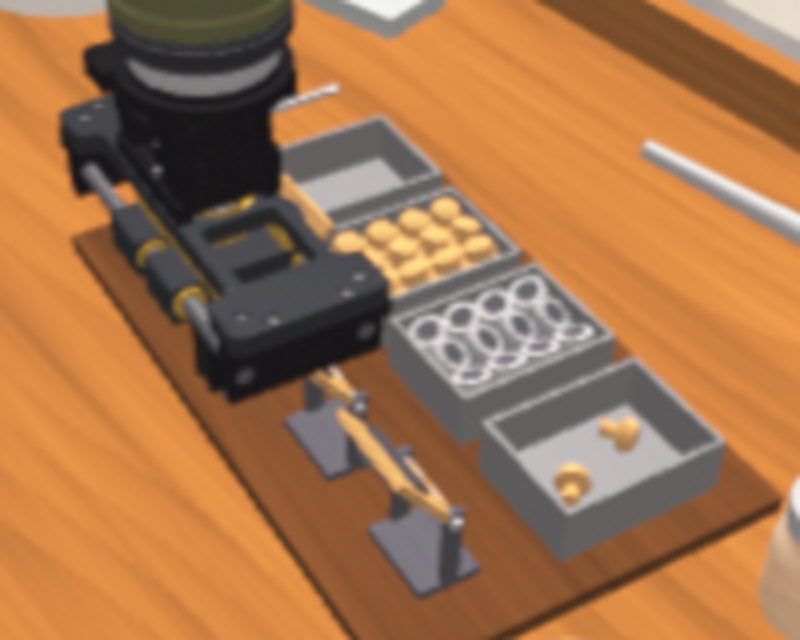

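Tag B now leans towards its bin (free edge near (305,205)). Tags C and D are untouched. Next I push tag C the same way, back off, rise, and go over to the bin side of tag A.

```bash
python3 -m jog '[{"claw":0,"dx":6,"dy":0,"dz":0,"spin":0},{"claw":0,"dx":11,"dy":0,"dz":0,"spin":0},{"claw":0,"dx":15,"dy":0,"dz":0,"spin":0},{"claw":0,"dx":19,"dy":0,"dz":0,"spin":0},{"claw":0,"dx":23,"dy":0,"dz":0,"spin":0},{"claw":0,"dx":27,"dy":0,"dz":0,"spin":0},{"claw":0,"dx":31,"dy":0,"dz":0,"spin":0},{"claw":0,"dx":35,"dy":0,"dz":0,"spin":0},{"claw":0,"dx":39,"dy":0,"dz":0,"spin":0},{"claw":0,"dx":43,"dy":0,"dz":0,"spin":0},{"claw":0,"dx":47,"dy":0,"dz":0,"spin":0},{"claw":0,"dx":51,"dy":0,"dz":0,"spin":0},{"claw":0,"dx":55,"dy":0,"dz":0,"spin":0},{"claw":0,"dx":59,"dy":0,"dz":0,"spin":0},{"claw":0,"dx":63,"dy":0,"dz":0,"spin":0},{"claw":0,"dx":63,"dy":0,"dz":0,"spin":0}]'
python3 -m jog '[{"claw":0,"dx":-30,"dy":0,"dz":0,"spin":0},{"claw":0,"dx":-60,"dy":0,"dz":0,"spin":0},{"claw":0,"dx":-60,"dy":0,"dz":-40,"spin":0},{"claw":0,"dx":-60,"dy":0,"dz":-80,"spin":0},{"claw":0,"dx":-60,"dy":0,"dz":-80,"spin":0},{"claw":0,"dx":-60,"dy":0,"dz":-80,"spin":0}]'
python3 - <<'E'
from h import *
go(.532+.068*.99,.167-.068*.1415,.106)
E
```

```text
time: 6.08
position: [0.5093, -0.01, 0.1066]
tool_rot: [-3.134, 0.22, -0.001]
ft_force: [0.3, -1.2, -0.2]
grip_width: 0.003
grip_force: 0.0
time: 6.58
position: [0.4506, -0.0015, 0.189]
tool_rot: [3.132, -0.22, 0.008]
ft_force: [-0.5, 0.1, -0.8]
grip_width: 0.004
grip_force: 0.0
6.5833 [ 0.45058324 -0.00151978  0.18901356] shift mm [ 124.6 -178.2   83.5]
```

```bash
python3 -m jog '[{"claw":0,"dx":125,"dy":-178,"dz":0,"spin":0},{"claw":0,"dx":125,"dy":-178,"dz":0,"spin":0},{"claw":0,"dx":125,"dy":-178,"dz":0,"spin":0},{"claw":0,"dx":125,"dy":-178,"dz":0,"spin":0},{"claw":0,"dx":125,"dy":-178,"dz":0,"spin":0},{"claw":0,"dx":125,"dy":-178,"dz":0,"spin":0},{"claw":0,"dx":125,"dy":-178,"dz":0,"spin":0},{"claw":0,"dx":125,"dy":-178,"dz":0,"spin":0},{"claw":0,"dx":125,"dy":-178,"dz":30,"spin":0},{"claw":0,"dx":125,"dy":-178,"dz":60,"spin":0},{"claw":0,"dx":125,"dy":-178,"dz":82,"spin":0},{"claw":0,"dx":125,"dy":-178,"dz":82,"spin":0},{"claw":0,"dx":125,"dy":-178,"dz":82,"spin":0}]'
python3 - <<'E'
from h import *
snap("side","s3",(200,130,400,290),4)
go(.532+.068*.99,.167-.068*.1415,.106)
E
```

```text
time: 7.67
position: [0.5964, 0.155, 0.1039]
tool_rot: [3.131, -0.223, -0.004]
ft_force: [0.1, -0.3, 0.5]
grip_width: 0.006
grip_force: 0.0
7.7167 [0.59769899 0.15600672 0.10554374] shift mm [ 1.4 -1.6 -0.5]
```

View pics/s3.png

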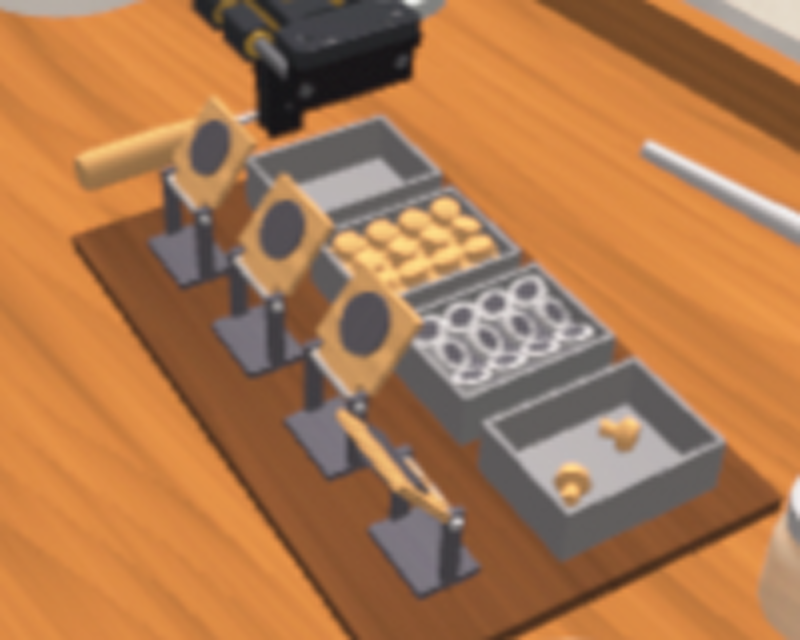

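Tags B (282,230) and C (365,322) now show discs. The fingertip (280,125) is on the bin side of tag A (210,145), so I'll push back towards the robot.

```bash
python3 -m jog '[{"claw":0,"dx":-6,"dy":0,"dz":0,"spin":0},{"claw":0,"dx":-12,"dy":0,"dz":0,"spin":0},{"claw":0,"dx":-17,"dy":0,"dz":0,"spin":0},{"claw":0,"dx":-21,"dy":0,"dz":0,"spin":0},{"claw":0,"dx":-25,"dy":0,"dz":0,"spin":0},{"claw":0,"dx":-29,"dy":0,"dz":0,"spin":0},{"claw":0,"dx":-33,"dy":0,"dz":0,"spin":0},{"claw":0,"dx":-37,"dy":0,"dz":0,"spin":0},{"claw":0,"dx":-41,"dy":0,"dz":0,"spin":0},{"claw":0,"dx":-45,"dy":0,"dz":0,"spin":0},{"claw":0,"dx":-49,"dy":0,"dz":0,"spin":0},{"claw":0,"dx":-53,"dy":0,"dz":0,"spin":0},{"claw":0,"dx":-57,"dy":0,"dz":0,"spin":0},{"claw":0,"dx":-61,"dy":0,"dz":0,"spin":0},{"claw":0,"dx":-65,"dy":0,"dz":0,"spin":0},{"claw":0,"dx":-67,"dy":0,"dz":0,"spin":0},{"claw":0,"dx":-67,"dy":0,"dz":0,"spin":0}]'
python3 -m jog '[{"claw":0,"dx":30,"dy":0,"dz":0,"spin":0},{"claw":0,"dx":60,"dy":0,"dz":0,"spin":0},{"claw":0,"dx":60,"dy":0,"dz":-40,"spin":0},{"claw":0,"dx":60,"dy":0,"dz":-80,"spin":0},{"claw":0,"dx":60,"dy":0,"dz":-120,"spin":0},{"claw":0,"dx":60,"dy":0,"dz":-140,"spin":0},{"claw":0,"dx":60,"dy":0,"dz":-140,"spin":0},{"claw":0,"dx":60,"dy":0,"dz":-140,"spin":0},{"claw":0,"dx":60,"dy":0,"dz":-140,"spin":0}]'
python3 - <<'E'
from h import *
snap("side","s4",s=1.4)
E
```

```text
time: 9.13
position: [0.5309, 0.1668, 0.1045]
tool_rot: [3.134, -0.219, -0.0]
ft_force: [0.1, -0.8, -0.1]
grip_width: 0.01
grip_force: 0.0
time: 9.88
position: [0.5904, 0.1579, 0.2435]
tool_rot: [3.133, -0.22, -0.002]
ft_force: [-0.3, -0.3, 0.4]
grip_width: 0.001
grip_force: 0.0
```

View pics/s4.png

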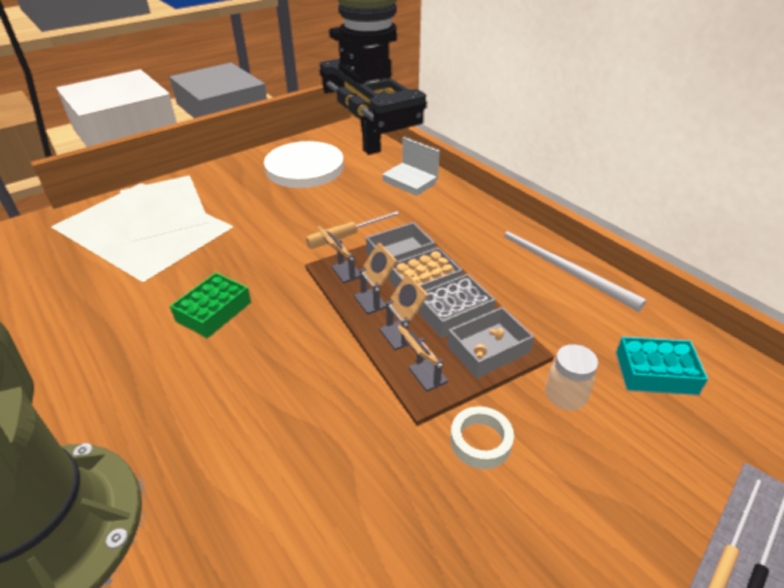

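Tag A (338,240) and tag D (420,350) now lean away from their bins. Tags B (380,262) and C (408,297) lean towards the full bins with discs up. The arm is clear and nothing else has moved.

```bash
python3 -c "
from bench import *
print(close_job())"
```

```text
the job is handed in; nothing more can be done
None
```

I pushed over the three wrong tags and left the nearly empty bin's tag, which was already right. The last picture shows both full bins' tags disc up and the other two leaning away, with nothing else moved, and the job is handed in.

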